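# Slide an opened tablet home in its holding jig and nip the cam clamp

## Task

Slide the opened tablet chassis flat along the jig bed until it is fully home in the corner, tight against both the far keeper rail and the end stop, pushing gently and keeping off the battery and circuit board inside it. Then swing the clamp lever clockwise just until you feel the cam bite firmly on the chassis and leave it there, without cranking it on hard enough to bend the housing. Do not disturb the phone, the screw dish or the screwdriver lying about the jig.

Things in the scene. Friction and masses are not known exactly. Their poses are not given: they have to be found in the camera images.
- jig: Low grey aluminium holding bed fixed on the bench, 270 mm (x) by 440 mm (y), its top 20 mm above the bench. Origin on the bench; x points to the dark keeper rail on the far side, y along it to the open loading end (robot's left), z up. The bed spans x -150 to 120, y -220 to 220 mm.
- jig_corner (a point): Inner corner of the two dark keepers, at bed level (x 100, y -200, z 20 mm in the jig frame). The rail's face runs along y there, y -212 to 188; the end stop's face runs along x, x 0 to 116. Both stand 15.5 mm above the bed, with a lip 12.5 mm above it that overhangs the work by 3 mm.
- chassis: Opened tablet: loose dark metal tray 135 (x) by 205 (y) by 10 mm high, rims 3 mm thick, 0.25 to 0.45 kg, flat on the bed. Origin: centre of its underside; axes as the jig's when home. Home, flush on both keepers: origin at x 32.5, y -97.5, z 20 mm in the jig frame. It starts 150 to 190 mm to the left of home and 35 to 70 mm off the rail, turned up to 0.3 rad.
- chassis_corner (a point): The chassis' outer bottom corner at its +x, -y end (x = 67.5, y = -102.5 mm in the chassis frame); at home it meets jig_corner.
- innards: Battery cells (black) and circuit board (green) fixed in the chassis, at most 7 mm above its underside, so below the rims. Not to be touched. Origin as the chassis'.
- clamp: Cam clamp bolted on the bed near y = -130 mm of the jig, beside the chassis' way. Origin: on its upright pivot axis, at bed level (the foot sits up to 2 mm nearer the rail or farther each time). On the pivot turn a steel lever and, under it, an off-centre rubber-tyred cam, 32 mm across, 4 to 18 mm above the bed. While it is open the chassis passes it.
- knob (a point): Middle of the upright round black knob on the lever's end: 18 mm in diameter, 32 mm tall (27.5 to 59.5 mm above the bed, this point 43.5 mm), 85 mm from the pivot, free all round above the lever's arm.
- cam (a joint): Lever angle, rad, 0 to 1.9, growing clockwise from above: 0 open, lever along the jig's -y; 1.5 along -x. Starts at 0 to 0.2; stays where left. It moves freely with about 1 N at the knob until, somewhere from 0.6 to 1.5, the tyre meets the chassis' near long edge; then the push rises steeply. 2.5 to 4 N at the knob is a firm bite, 6 N too hard.
- phone: Bystander: loose black phone, 148 by 72 by 8 mm, flat on the bench beyond the end stop. Origin: centre of its underside.
- dish: Bystander: loose round steel screw dish, 84 mm across, 14 mm high, on the bench left of the bed. Origin: centre of its underside.
- driver: Bystander: loose precision screwdriver, about 160 mm long, 15 mm thick, lying on the bench just left of the bed. Origin near its middle, at bench level, x towards the blade.
Not all that is in view belongs to the job. There is more than one size of the chassis; the one meant has the size given above.

How it is judged:
On the way:
1. the chassis is slid home: its corner within 3 mm of the jig's inner corner along both keepers, with the clamp still open (x of chassis_corner in the frame of jig above 0.097 m and y of chassis_corner in the frame of jig below -0.197 m and contact force between clamp and chassis below 2 N), for 0.2 s.
At the end, for the whole second after the job is handed in: The chassis lies with its corner within 2 mm of both keeper faces and square to the jig within 0.02 rad, at rest; the cam is left pressing on it with more than 4 N (x of chassis_corner in the frame of jig above 0.098 m and y of chassis_corner in the frame of jig below -0.198 m and angle between the x axis of chassis and the x axis of jig, either way round below 0.02 rad and contact force between clamp and chassis above 4 N and linear speed of chassis below 0.01 m/s); the robot touches nothing.
It fails at once if the cam squeezes the chassis with more than 40 N, which bends the housing (contact force between clamp and chassis above 40 N).
It fails at once if the robot pushes on the chassis with more than 35 N (contact force between the arm and chassis above 35 N).
It fails at once if the robot touches the battery or circuit board (contact force between the arm and innards above 0.5 N).
It fails at once if the chassis is lifted off the bed or tipped (z of chassis in the frame of jig above 0.027 m or angle between chassis's own z axis and vertical above 0.12 rad).
It fails at once if the phone, dish or screwdriver is moved by more than 20 mm (distance of any of phone, dish, driver from where it was at the start of the episode above 0.02 m).
It also fails if it takes over 70 s, if anything falls off the work surface, if the arm or the gripper's body presses on something with over 40 N, if the wrist force passes 120 N, or if a joint passes its speed limit or range.

## Robot

A 6-joint arm with a two-finger parallel gripper is mounted at the origin on the work surface. World frame = base frame: x ahead of the robot, y to its left, z up, the work surface at z = 0. Lengths are in m, angles in rad, forces in N, time in s.
With the tool pointing down it reaches from about 0.275 to 0.875 m from the base axis. Payload 12.5 kg.
Tool frame: the origin (TCP) lies at the very end of the fingers, on their centre line; the grasp point (between the pads) lies 19 mm behind it; z points along the fingers, y is the line along which they close (so a half turn about z gives the same grasp; the last joint's range is limited). The gripper opens to 85 mm and grips with 20 to 120 N. Pads are 22 mm wide; open, the fingers measure 114 mm over their backs; the gripper's body (76 mm by 85 mm) begins 54 mm behind the grasp point. The pads swing forward as they close: fully open they stand 13 mm farther back than shut.
Start: joints at [-1.397, 0.351, 1.652, -0, 1.139, -0.085], TCP at [0.141, -0.532, 0.231] pointing down, gripper open.
Joint ranges: [-2.75, 2.75], [-0.79, 2.1], [0.01, 2.65], [-1.57, 4.71], [0.07, 3.14], [-2.87, 2.87]. Speed limits (rad/s): [2.22, 2.22, 2.79, 3.14, 3.14, 3.14].

## Interface

Orientations are given as a 3x3 rotation matrix whose columns are the frame's x, y, z axes.
In Python, from bench import manip gives the robot as it stands. Calls block until the motion is done:
- manip.move_ptp(position, orientation): joint-space move of the TCP to a pose.
- manip.move_l(position, attitude=None, max_speed=0.15): straight line of the TCP; attitude=None keeps the orientation; max_speed is the mean speed in m/s.
- manip.move_j(angles): joint-space move.
- manip.set_gripper(opening, effort=None): opening from 0.0 (shut) to 1.0 (fully open); effort is the grip in N (None keeps the last); returns when the fingers have stopped.
- manip.dwell(seconds).
- manip.inverse_kinematics(position, orientation): joint angles nearest the present ones, or None.
- manip.grab_frame(name): name is "scene" or "top" or "wrist"; returns (picture, depth): 400x640x3 uint8, red, green, blue; 400x640 float32, m along the optical axis (not along the pixel's ray), 0 where there is no reading.
- manip.get_calibration(name): a dict with "camera_matrix" (3x3 intrinsics, pixels), "R" (3x3) and "t" (3): a world point X has camera coordinates R X + t. Camera axes: x right, y down, z forward; pixel columns grow to the right and rows downward; lengths in m; the calibration is good to about 2 mm. A picture is of the moment at which its call begins: read the wrist's pose just before it. get_calibration takes no time and is no camera call; for the wrist camera it gives the pose at the moment of the call.
A pose or a line that the arm cannot do raises manip.Unreachable and nothing moves.
- manip.sign_off(): hands the job in; it is judged then, once.
Trained networks look in the newest picture that a camera, given by its name, has taken for a name from the list of things; names that differ only in an ending like _2 or _b are one class to them, and where a whole thing is asked for, a point or a joint stands for the part that bears it (a point fixed in the world has none). Each returns a list of dicts, best first, with "confidence" (0 to 1); they miss things now and then, are a little off and sometimes report something else, mostly with a low value. They report only what shows in the picture. A call takes as long as a camera call. They do not tell look-alikes from the thing itself.
- manip.look_for(camera, name): "at" ([x, y, z] in m, in world coordinates, good to about 4 mm: the middle of the surface that is visible of it).
Readings, each from a call of its own:
- manip.current_time(): time.
- manip.current_qpos(): joint angles.
- manip.current_joint_vel(): joint speeds.
- manip.current_joint_torque(): joint torques, N m.
- manip.current_ee_pos(): TCP position.
- manip.current_tcp_rot(): TCP orientation.
- manip.current_force(): force on the tool from outside, world axes, zero at the start.
- manip.current_ft_torque(): the same for the moment, N m.
- manip.current_grip_width(): opening from 0.0 (shut) to 1.0 (fully open).
- manip.current_grip_force(): force on a finger pad.
Only numpy, scipy, OpenCV 4.12 (cv2) and the standard library are available. Lean on these libraries where they do the work, as an engineer would, in place of code of your own. Each camera call takes 0.05 s, during which the arm holds its last target. There are 200 camera calls.

## Working session

There is one attempt and no reset: what is moved stays moved. The work goes in short steps, each a Python script; the robot and the scene stay as the last script left them, time stands still between calls to the robot, and variables do not carry over. Pictures are saved under pics/ and viewed, at most 10 in all, crops included, and the job is handed in when it is done.

```bash
ls; mkdir -p pics; python3 - <<'E'
from bench import manip
import cv2,numpy as np
for c in ("scene","top"):
    p,d=manip.grab_frame(c); cv2.imwrite(f"pics/{c}0.png",p[:,:,::-1]); np.savez(f"pics/{c}0.npz",p=p,d=d,**manip.get_calibration(c))
    for n in("jig","chassis","clamp","knob","phone","dish","driver","innards"):
        print(c,n,[(np.round(r["at"],3),round(r["confidence"],2)) for r in manip.look_for(c,n)])
k=manip.get_calibration("top");print(k)
print(manip.current_time())
E
```

```text
pics
scene jig [(array([ 0.568, -0.065,  0.021]), 0.93)]
scene chassis [(array([0.24 , 0.312, 0.006]), 0.8), (array([ 0.254, -0.238,  0.003]), 0.75), (array([0.562, 0.057, 0.027]), 0.62)]
scene clamp [(array([ 0.478, -0.132,  0.048]), 0.58), (array([ 0.479, -0.152,  0.045]), 0.21)]
scene knob [(array([ 0.477, -0.157,  0.046]), 0.53), (array([0.56 , 0.06 , 0.024]), 0.22)]
scene phone [(array([ 0.556, -0.327,  0.008]), 0.92), (array([0.558, 0.061, 0.027]), 0.64)]
scene dish [(array([0.506, 0.332, 0.007]), 0.75)]
scene driver [(array([0.601, 0.249, 0.011]), 0.57), (array([ 0.557, -0.323,  0.012]), 0.47)]
scene innards [(array([ 0.266, -0.242,  0.006]), 0.97), (array([0.246, 0.321, 0.005]), 0.93), (array([0.565, 0.047, 0.024]), 0.58)]
top jig [(array([ 0.543, -0.037,  0.017]), 0.69)]
top chassis [(array([0.244, 0.312, 0.006]), 0.9), (array([ 0.252, -0.234,  0.009]), 0.59), (array([0.558, 0.069, 0.024]), 0.55)]
top clamp [(array([ 0.473, -0.122,  0.042]), 0.68), (array([ 0.478, -0.143,  0.045]), 0.54)]
top knob [(array([ 0.482, -0.141,  0.051]), 0.68)]
top phone [(array([ 0.546, -0.322,  0.009]), 0.8)]
top dish [(array([0.509, 0.327, 0.005]), 0.69)]
top driver [(array([0.598, 0.252, 0.009]), 0.48)]
top innards [(array([0.248, 0.318, 0.008]), 0.71), (array([0.558, 0.05 , 0.024]), 0.63), (array([ 0.258, -0.237,  0.006]), 0.57)]
{'camera_matrix': array([[490.22847494,   0.        , 305.44898285],
       [  0.        , 490.22847494, 199.92513208],
       [  0.        ,   0.        ,   1.        ]]), 'R': array([[-2.23266252e-03, -9.99559931e-01,  2.95797304e-02],
       [-9.94331026e-01, -9.25459243e-04, -1.06324755e-01],
       [ 1.06305339e-01, -2.96494310e-02, -9.93891385e-01]]), 't': array([0.00628333, 0.50195901, 1.16444373])}
0.9
```

View pics/top0.png

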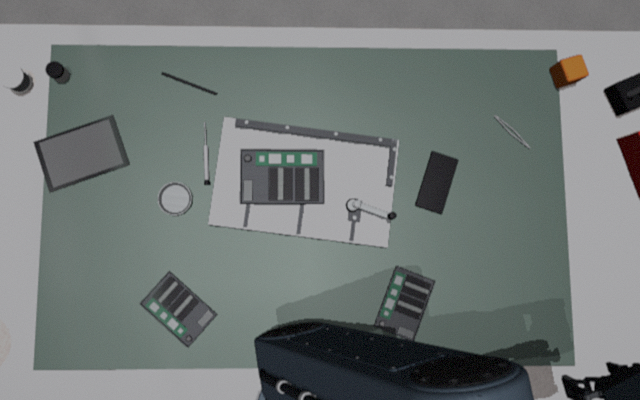

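View pics/scene0.png

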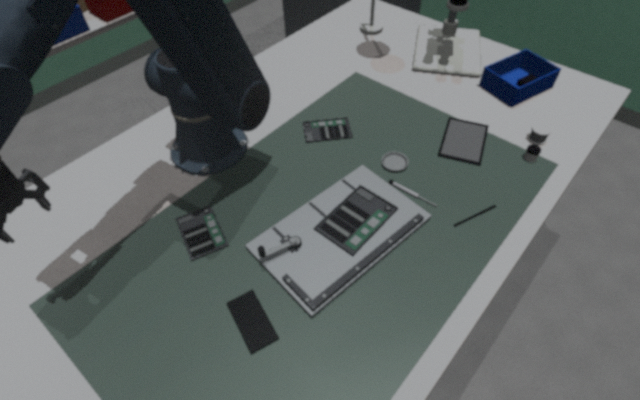

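The top view shows the jig bed with corners near (223,117), (400,139), (388,247) and (208,226). The right chassis is on the bed at (282,177), the clamp pivot at (353,205) and the knob at (391,215). The two smaller boards at (180,308) and (405,300) are decoys. Next I'll take closer wrist views.

```bash
cat > h.py <<'E'
from bench import manip
import numpy as np, cv2
def down(yaw): # tool x axis at world angle yaw, z down
    c,s=np.cos(yaw),np.sin(yaw)
    return np.array([[c,s,0],[s,-c,0],[0,0,-1.]])
def ray(cal,uv,z): # intersect pixels with plane z
    K,R,t=cal["camera_matrix"],cal["R"],cal["t"]
    C=-R.T@t; d=(R.T@np.linalg.solve(K,np.c_[np.atleast_2d(uv),np.ones(len(np.atleast_2d(uv)))].T)).T
    return C+d*((z-C[2])/d[:,2])[:,None]
E
python3 - <<'E'
from h import *
print(manip.current_tcp_rot().round(2)); c=manip.get_calibration("wrist");print((-c["R"].T@c["t"]).round(3),c["R"].round(2),c["camera_matrix"].round(0))
R=manip.current_tcp_rot()
for i,(x,y) in enumerate([(0.50,-0.13),(0.50,0.06)]):
    for yaw in (0.,):
        manip.move_ptp([x,y,0.36],down(yaw) if manip.inverse_kinematics([x,y,0.36],down(yaw)) is not None else R)
    manip.set_gripper(0.0) if i==0 else None
    cal=manip.get_calibration("wrist"); p,d=manip.grab_frame("wrist")
    cv2.imwrite(f"pics/w{i}.png",p[:,:,::-1]); np.savez(f"pics/w{i}.npz",p=p,d=d,**cal)
    print(manip.current_qpos().round(2),(-cal["R"].T@cal["t"]).round(3))
    for n in("chassis","clamp","knob","jig"): print(n,[(np.round(r["at"],3),round(r["confidence"],2)) for r in manip.look_for("wrist",n)])
print(manip.current_time(),manip.current_force())
E
```

```text
[[ 0.97  0.26  0.  ]
 [ 0.26 -0.97 -0.  ]
 [ 0.    0.   -1.  ]]
[ 0.218 -0.511  0.374] [[ 0.26 -0.97  0.  ]
 [-0.92 -0.24  0.31]
 [-0.3  -0.08 -0.95]] [[322.   0. 318.]
 [  0. 322. 202.]
 [  0.   0.   1.]]
[-0.34  0.18  1.55 -0.    1.4   1.23] [ 0.58  -0.13   0.502]
chassis [(array([ 0.282, -0.243,  0.008]), 0.95), (array([0.248, 0.314, 0.004]), 0.75), (array([0.564, 0.06 , 0.027]), 0.7)]
clamp [(array([ 0.471, -0.127,  0.049]), 0.74)]
knob [(array([ 0.48 , -0.146,  0.05 ]), 0.69), (array([0.607, 0.251, 0.015]), 0.57)]
jig [(array([ 0.578, -0.037,  0.022]), 0.58)]
[ 0.02  0.16  1.58 -0.    1.4   1.6 ] [0.58  0.06  0.502]
chassis [(array([0.249, 0.318, 0.003]), 0.82), (array([0.569, 0.059, 0.03 ]), 0.67), (array([ 0.257, -0.237,  0.008]), 0.55)]
clamp [(array([ 0.471, -0.128,  0.048]), 0.57)]
knob [(array([ 0.48 , -0.148,  0.048]), 0.67)]
jig [(array([ 0.575, -0.03 ,  0.02 ]), 0.93)]
4.95 [ 0.68121849  0.14030131 -0.33179646]
```

```bash
python3 - <<'E'
import cv2
for i in (0,1):
    p=cv2.imread(f"pics/w{i}.png"); cv2.imwrite(f"pics/w{i}b.png",cv2.resize(p,(800,500),interpolation=cv2.INTER_CUBIC))
E
```

```text
(no output)
```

View pics/w0b.png

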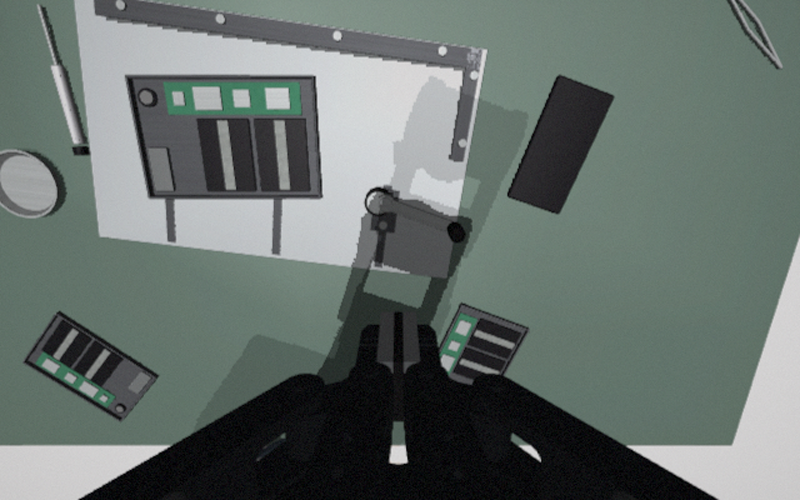

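View pics/w1b.png

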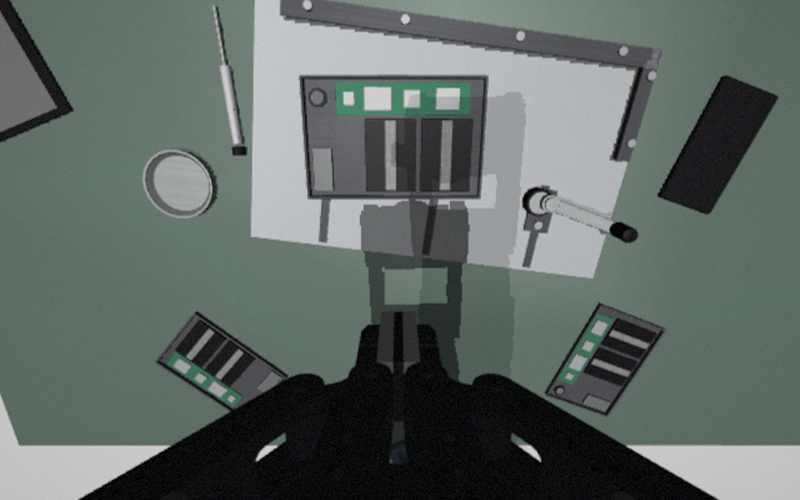

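In w0b/w1b, the chassis corners are about (126,76), (315,76), (322,197), (149,197) and (301,76), (487,76), (481,197), (309,197). The bed's near corners in w1b are (251,237) and (593,278). The pivot is at (378,201) and (537,200), and the knob top at (456,232) and (626,234). Now I'll turn these into metric positions.

```bash
cat >> h.py <<'E'
def load(i): 
    z=np.load(f"pics/{i}.npz"); return {k:z[k] for k in z}
def tri(cals,uvs):
    A=[];b=[]
    for c,uv in zip(cals,uvs):
        C=-c["R"].T@c["t"]; d=ray(c,uv,0)[0]-C; d/=np.linalg.norm(d); P=np.eye(3)-np.outer(d,d); A.append(P); b.append(P@C)
    return np.linalg.lstsq(np.vstack(A),np.hstack(b),rcond=None)[0]
E
python3 - <<'E'
from h import *
w0,w1=load("w0"),load("w1"); s=1.25
q0=np.array([(126,76),(315,76),(322,197),(149,197)])/s; q1=np.array([(301,76),(487,76),(481,197),(309,197)])/s
print("tri chassis",[tri([w0,w1],[a,b]).round(4) for a,b in zip(q0,q1)])
for c,q in((w0,q0),(w1,q1)):
    P=ray(c,q,.03); print("chassis",P[:,:2].round(4).tolist(),P.mean(0).round(4),"yaw",np.arctan2(*(P[0]-P[1])[:2]*[-1,1]),np.linalg.norm(P[0]-P[1]),np.linalg.norm(P[2]-P[1]))
print("pivot,knob",tri([w0,w1],np.array([(378,201),(537,200)])/s),tri([w0,w1],np.array([(456,232),(626,234)])/s))
print("bed",ray(w0,np.array([(99,236),(487,49)])/s,.02),ray(w1,np.array([(251,237),(593,278)])/s,.02))
# rail / stop top edges by depth plane: height map
for n in("w0","w1"):
    c=load(n); d=c["d"]; K=c["camera_matrix"]; v,u=np.indices(d.shape)
    X=np.stack([(u-K[0,2])/K[0,0]*d,(v-K[1,2])/K[1,1]*d,d],-1)-c["t"]; W=X@c["R"]
    g=cv2.cvtColor(c["p"],cv2.COLOR_RGB2GRAY)
    m=(abs(W[...,2]-.0355)<.004)&(d>0)&(W[...,0]>.47)&(W[...,0]<.8)&(abs(W[...,1])<.35)
    b=(abs(W[...,2]-.02)<.005)&(d>0)&(W[...,0]>.35)&(W[...,0]<.75)&(abs(W[...,1])<.35)
    print(n,m.sum(),b.sum(),np.median(W[b][:,2]))
    r=cv2.minAreaRect(W[b][:,:2].astype(np.float32)*1000); print("bedrect",r)
    M=W[m]; np.save(f"pics/{n}_rail.npy",M)
    ca=np.array([np.cos(-.117),np.sin(-.117)]);sa=np.array([-ca[1],ca[0]])
    a=M[:,:2]@ca; y=M[:,:2]@sa; print(np.histogram(a,20),np.histogram(y,20))
E
```

```text
tri chassis [array([0.6263, 0.164 , 0.0302]), array([ 0.6271, -0.0386,  0.0219]), array([ 0.4942, -0.0395,  0.0273]), array([0.4948, 0.1644, 0.0303])]
chassis [[0.6263, 0.1641], [0.6263, -0.0402], [0.4946, -0.04], [0.4946, 0.1645]] [0.5604 0.0621 0.03  ] yaw -3.9792158906756624e-05 0.2042781665939012 0.1316324506085061
chassis [[0.6264, 0.164], [0.6264, -0.037], [0.4948, -0.039], [0.4948, 0.1644]] [0.5606 0.0631 0.03  ] yaw 2.2232047151055687e-05 0.20103034553250715 0.13165744842030536
pivot,knob [ 0.49026597 -0.10610427  0.02859569] [ 0.46175668 -0.19433065  0.07071227]
bed [[ 0.44394566  0.24242061  0.02      ]
 [ 0.65413266 -0.22625717  0.02      ]] [[ 0.44285681  0.24234129  0.02      ]
 [ 0.38791496 -0.19213496  0.02      ]]
w0 6118 44060 0.02016694760568339
bedrect ((555.3883056640625, 60.926849365234375), (546.5811767578125, 270.6756896972656), 82.58394622802734)
(array([  59,   45,   63,   21,    1,    1,    1,   30,   78,   78,   80,
         83,   90,   88,   86,   88,   92,  535, 2565, 2034]), array([0.48294895, 0.49262257, 0.50229618, 0.5119698 , 0.52164341,
       0.5313
[... 970 characters left out ...]
188263, 0.51159857, 0.52131452,
       0.53103046, 0.5407464 , 0.55046235, 0.56017829, 0.56989424,
       0.57961018, 0.58932612, 0.59904207, 0.60875801, 0.61847395,
       0.6281899 , 0.63790584, 0.64762178, 0.65733773, 0.66705367,
       0.67676962])) (array([1136,  240,  250,  249,  383,  357,  252,  256,  265,  260,  262,
        264,  266,  262,  268,  272,  272,  273,  256,  223]), array([-0.14163229, -0.12158943, -0.10154658, -0.08150373, -0.06146088,
       -0.04141803, -0.02137517, -0.00133232,  0.01871053,  0.03875338,
        0.05879623,  0.07883909,  0.09888194,  0.11892479,  0.13896764,
        0.15901049,  0.17905335,  0.1990962 ,  0.21913905,  0.2391819 ,
        0.25922475]))
```

```bash
python3 - <<'E'
from h import *
from scipy.optimize import least_squares
for n in("w0","w1"):
    c=load(n); d=c["d"]; K=c["camera_matrix"]; v,u=np.indices(d.shape)
    W=(np.stack([(u-K[0,2])/K[0,0]*d,(v-K[1,2])/K[1,1]*d,d],-1)-c["t"])@c["R"]
    y0=-.1285
    near=lambda a,s:None
    M=np.load(f"pics/{n}_rail.npy")
    for it in range(3):
        ca=np.array([np.cos(y0),np.sin(y0)]);sa=np.array([-ca[1],ca[0]])
        a=M[:,:2]@ca;y=M[:,:2]@sa
        k=(a>.64)&(y>-.1)&(y<.18); e=[]
        for lo in np.arange(-.1,.18,.02):
            s=k&(y>lo)&(y<lo+.02); 
            if s.sum()>40: e.append((lo+.01,np.percentile(a[s],2),np.percentile(a[s],98)))
        e=np.array(e); f=np.polyfit(e[:,0],e[:,1],1); f2=np.polyfit(e[:,0],e[:,2],1); y0-=(f[0]+f2[0])/2
    s=(a>.58)&(a<.64)&(y<-.1); 
    print(n,"yaw",y0,"lip edge",np.median(e[:,1]),np.median(e[:,2]),"stop",np.percentile(y[s],[2,98]))
    O=(np.median(e[:,1])-.097)*ca+(np.percentile(y[s],98)+.197)*sa; print("origin",O)
    J=np.c_[(W[...,:2].reshape(-1,2)-O)@ca,(W[...,:2].reshape(-1,2)-O)@sa]; z=W[...,2].ravel(); ok=(d.ravel()>0)&(abs(J[:,1]+.16)<.08)&(J[:,0]<0)&(J[:,0]>-.15)
    for lo,hi in((.036,.048),(.048,.06),(.06,.085)):
        t=ok&(z>lo)&(z<hi); 
        if t.sum()>5: print(lo,t.sum(),J[t].mean(0),np.percentile(J[t],[3,97],axis=0).tolist(),z[t].max())
    x=ok&(z>.072)&(z<.085); print("knobtop",x.sum(),J[x].mean(0),np.median(z[x]))
    # rim of chassis
    r=(d.ravel()>0)&(abs(z-.0302)<.002)&(abs(J[:,1]-.056)<.14)&(abs(J[:,0]+.01)<.09)
    print("rim",r.sum(),cv2.minAreaRect((J[r]*1000).astype(np.float32)))
    print("phone etc done")
E
```

```text
w0 yaw -0.12838135660963443 lip edge 0.6549379826283344 0.6734422271716168 stop [-0.13321087 -0.1185187 ]
origin [0.56339427 0.00640322]
0.036 636 [-0.06283199 -0.15037724] [[-0.07658649572640704, -0.2034762494364433], [-0.04619935418611516, -0.10857984593029972]] 0.04799417631190223
0.048 256 [-0.06174473 -0.15448108] [[-0.07579483383038464, -0.2107407381811057], [-0.04975943912323959, -0.12289268091484101]] 0.05969091029948498
0.06 162 [-0.07425913 -0.21164028] [[-0.08300781319827712, -0.21976276763726008], [-0.06747453594977933, -0.2044055303175163]] 0.0812071874528721
knobtop 133 [-0.07508476 -0.21227558] 0.07870845293274126
rim 1127 ((-11.543464660644531, 56.64186096191406), (133.96701049804688, 205.5474395751953), 7.356296062469482)
phone etc done
w1 yaw -0.1284488404377649 lip edge 0.654873496513672 0.673402244669094 stop [-0.13296656 -0.1179726 ]
origin [0.5634007  0.00691503]
0.036 670 [-0.06302689 -0.14933396] [[-0.07670720046097897, -0.2038866364870642], [-0.04600459106270524, -0.108396689338454]] 0.04799592114661248
0.048 271 [-0.0625743  -0.15603582] [[-0.07878943856735575, -0.20891001032346396], [-0.050259301496560466, -0.12237602593889649]] 0.05991091540364969
0.06 215 [-0.07478293 -0.21000031] [[-0.083042971559949, -0.21920482427818205], [-0.06745807986459128, -0.20457278449274405]] 0.08134332652081411
knobtop 152 [-0.07530032 -0.21126058] 0.0786640924205265
rim 1099 ((-11.31735610961914, 56.20344543457031), (133.96165466308594, 205.09512329101562), 7.362127780914307)
phone etc done
```

```bash
cat >> h.py <<'E'
YAW=-.1284; O=np.array([.5634,.0065]); ca=np.array([np.cos(YAW),np.sin(YAW)]); sa=np.array([-ca[1],ca[0]])
def J(x,y,z): return np.r_[O+x*ca/1000+y*sa/1000,z]
def tcpJ(): p=manip.current_ee_pos(); return np.array([(p[:2]-O)@ca,(p[:2]-O)@sa])*1000
def force(n=5):
    f=[]
    for _ in range(n): f.append(manip.current_force()); manip.dwell(.01)
    return np.mean(f,0)
def push(x,y,dx,dy,n,lim,f0,z=.0245,step=.7,log=True):
    "advance in steps along (dx,dy) until the resisting force exceeds lim"
    d=np.array([dx,dy],float)
    for i in range(n):
        p=np.array([x,y])+d*step*(i+1)
        manip.move_l(J(*p,z),max_speed=.02)
        f=force(3)-f0; r=-(f[:2]@(dx*ca+dy*sa))
        if log: print(p.round(1),tcpJ().round(2),"F",r.round(2),f.round(2))
        if r>lim: break
    return p,r
E
python3 - <<'E'
from h import *
manip.move_ptp(J(-120,56,.12),down(YAW)); manip.move_l(J(-120,56,.0245),max_speed=.1)
manip.dwell(.2); f0=force(); print(f0, force(),manip.current_time())
manip.move_l(J(-92,56,.0245),max_speed=.08); print(force()-f0)
manip.move_l(J(-62,56,.0245),max_speed=.04); print(force()-f0)
p,r=push(-62,56,1,0,26,6,f0)
manip.move_l(J(p[0]-8,56,.0245)); 
print(manip.current_time())
E
```

```text
[ 0.04586324 -0.05443783  0.30086153] [0.01275885 0.01797859 0.10112443] 7.3083
[-0.24470528  0.2137562   0.11491014]
[-0.06937069  0.36657642 -0.14703245]
[-61.3  56. ] [-61.41  56.  ] F 1.34 [-1.33  0.19 -0.3 ]
[-60.6  56. ] [-60.88  55.99] F 3.32 [-3.25  0.72  1.46]
[-59.9  56. ] [-59.9  56. ] F 3.35 [-3.23  1.15  0.06]
[-59.2  56. ] [-59.08  55.99] F 2.02 [-2.01  0.24  0.4 ]
[-58.5  56. ] [-58.4   55.98] F 2.71 [-2.64  0.71  0.42]
[-57.8  56. ] [-57.73  56.  ] F 2.61 [-2.58  0.38  0.05]
[-57.1  56. ] [-57.02  56.  ] F 2.33 [-2.31  0.3   0.9 ]
[-56.4  56. ] [-56.32  55.99] F 2.3 [-2.31  0.03  0.  ]
[-55.7  56. ] [-55.88  56.03] F 4.33 [-4.18  1.45  1.  ]
[-55.  56.] [-55.66  56.05] F 6.47 [-6.29  1.82  2.95]
11.7917
```

```bash
cat >> h.py <<'E'
def cloud(name="wrist",save=None):
    c=manip.get_calibration(name); p,d=manip.grab_frame(name)
    if save: cv2.imwrite(f"pics/{save}.png",p[:,:,::-1]); np.savez(f"pics/{save}.npz",p=p,d=d,**c)
    K=c["camera_matrix"]; v,u=np.indices(d.shape)
    W=((np.stack([(u-K[0,2])/K[0,0]*d,(v-K[1,2])/K[1,1]*d,d],-1)-c["t"])@c["R"])[d>0]
    return np.c_[(W[:,:2]-O)@ca*1000,(W[:,:2]-O)@sa*1000,W[:,2]*1000]
def chassis(P,lo,hi):
    r=(abs(P[:,2]-30.2)<2)&(P[:,0]>-105)&(P[:,0]<101)&(P[:,1]>lo)&(P[:,1]<hi)
    return r.sum(),cv2.minAreaRect(P[r][:,:2].astype(np.float32))
E
python3 - <<'E'
from h import *
manip.move_l(J(-80,56,.25),max_speed=.25)
P=cloud(save="w2"); print(chassis(P,-90,190),manip.current_time())
p=cv2.imread("pics/w2.png"); cv2.imwrite("pics/w2b.png",cv2.resize(p,(800,500)))
E
```

```text
(np.int64(1815), ((23.130653381347656, 54.631778717041016), (135.20761108398438, 205.2047576904297), 5.442678451538086)) 12.9
```

View pics/w2b.png

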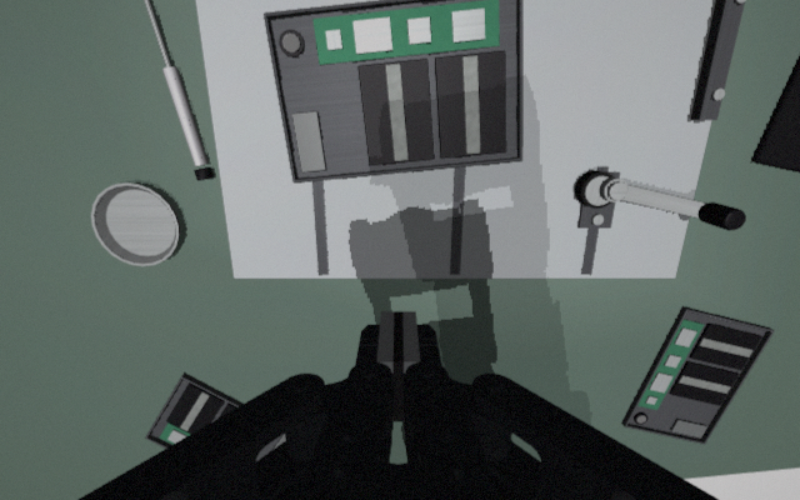

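The picture shows the chassis still turned about 5° with its front corner on the rail. I'll push nearer its rear end to square it up, then slide it along the rail.

```bash
python3 - <<'E'
from h import *
manip.move_l(J(-80,115,.10),max_speed=.25); manip.move_l(J(-80,115,.0245),max_speed=.12)
manip.dwell(.15); f0=force()
manip.move_l(J(-62,115,.0245),max_speed=.08)
p,r=push(-62,115,1,0,26,9,f0)
manip.move_l(J(p[0]-6,115,.0245)); manip.move_l(J(p[0]-6,115,.06),max_speed=.2)
print(manip.current_time())
E
```

```text
[-61.3 115. ] [-61.54 114.99] F -0.12 [0.18 0.42 0.08]
[-60.6 115. ] [-60.61 115.03] F 0.59 [-0.57  0.2   0.03]
[-59.9 115. ] [-59.88 114.98] F 0.25 [-0.3  -0.39  0.25]
[-59.2 115. ] [-59.39 115.02] F 1.61 [-1.56  0.49  1.11]
[-58.5 115. ] [-58.64 115.03] F 2.76 [-2.56  1.75  0.81]
[-57.8 115. ] [-57.75 115.03] F 2.34 [-2.07  2.21  0.38]
[-57.1 115. ] [-57.03 114.98] F 1.46 [-1.22  1.94  0.4 ]
[-56.4 115. ] [-56.31 114.99] F 1.2 [-1.06  1.17  0.  ]
[-55.7 115. ] [-55.64 115.  ] F 2.29 [-2.06  1.93  0.39]
[-55. 115.] [-54.95 115.  ] F 1.21 [-0.98  1.86  0.65]
[-54.3 115. ] [-54.25 115.  ] F 1.28 [-1.05  1.87  0.45]
[-53.6 115. ] [-53.54 115.  ] F 2.19 [-1.92  2.28  0.22]
[-52.9 115. ] [-52.86 114.98] F 2.37 [-2.14  1.89  0.17]
[-52.2 115. ] [-52.13 115.  ] F 2.2 [-2.05  1.35  0.73]
[-51.5 115. ] [-51.43 114.98] F 1.85 [-1.63  1.78  0.1 ]
[-50.8 115. ] [-50.73 114.99] F 1.43 [-1.28  1.19  0.38]
[-50.1 115. ] [-50.03 114.99] F 1.6 [-1.41  1.62  0.38]
[-49.4 115. ] [-49.33 115.  ] F 1.61 [-1.46  1.34  0.53]
[-48.7 115. ] [-48.59 114.99] F 1.16 [-0.98  1.4   0.84]
[-48. 115.] [-47.94 114.98] F 1.87 [-1.68  1.57  0.58]
[-47.3 115. ] [-47.21 115.02] F 1.79 [-1.59  1.7   0.56]
[-46.6 115. ] [-46.53 114.99] F 1.7 [-1.53  1.43  0.81]
[-45.9 115. ] [-45.89 115.  ] F 2.05 [-1.84  1.8   0.87]
[-45.2 115. ] [-45.81 114.99] F 5.65 [-5.4   2.26  3.39]
[-44.5 115. ] [-45.76 114.96] F 8.08 [-7.8   2.69  5.36]
[-43.8 115. ] [-45.68 114.94] F 11.92 [-11.45   4.39   8.31]
22.7583
```

```bash
python3 - <<'E'
from h import *
manip.move_l(J(38,192,.09),max_speed=.3); manip.move_l(J(38,192,.0245),max_speed=.12)
manip.dwell(.15); f0=force()
y=192
for t in (170,140,110,80,50,28):
    manip.move_l(J(38,t,.0245),max_speed=.06); f=force(3)-f0; print(t,f.round(2),tcpJ().round(1))
    if np.hypot(*f[:2])>10: break
else:
    p,r=push(38,28,0,-1,28,9,f0)
manip.move_l(J(38,p[1]+8,.0245)); manip.move_l(J(38,p[1]+8,.22),max_speed=.25)
P=cloud(save="w3"); print(chassis(P,-196,60),manip.current_time())
E
```

```text
170 [ 0.34  0.62 -0.31] [ 38.1 169.8]
140 [-0.24 -0.45 -0.59] [ 38.1 139.9]
110 [ 0.37 -0.34 -0.29] [ 38.  109.8]
80 [0.28 0.09 0.37] [38.  79.8]
50 [0.12 0.21 0.17] [38.  49.8]
28 [ 0.49 -0.01 -0.88] [38.  27.7]
[38.  27.3] [37.96 27.41] F 0.61 [-0.09  0.63 -0.35]
[38.  26.6] [37.97 26.61] F 0.48 [ 0.24  0.45 -0.22]
[38.  25.9] [38.   25.96] F 1.3 [ 0.23  1.28 -0.59]
[38.  25.2] [37.96 25.23] F 1.81 [ 0.09  1.81 -0.25]
[38.  24.5] [37.99 24.43] F 1.65 [ 0.26  1.63 -0.28]
[38.  23.8] [38.01 23.71] F 1.28 [-0.03  1.3  -0.33]
[38.  23.1] [38.01 23.04] F 1.43 [ 0.36  1.4  -0.4 ]
[38.  22.4] [38.02 22.32] F 1.28 [ 0.1   1.27 -0.44]
[38.  21.7] [37.95 21.64] F 1.51 [ 0.49  1.46 -0.58]
[38. 21.] [37.99 20.94] F 1.41 [-0.    1.42 -0.23]
[38.  20.3] [37.99 20.23] F 1.7 [ 0.36  1.67 -0.5 ]
[38.  19.6] [38.   19.53] F 1.83 [-0.3   1.89 -0.03]
[38.  18.9] [37.99 18.84] F 1.18 [ 0.47  1.13 -0.64]
[38.  18.2] [38.01 18.14] F 1.2 [ 0.09  1.2  -0.18]
[38.  17.5] [38.02 17.45] F 1.15 [ 0.14  1.15 -0.6 ]
[38.  16.8] [38.03 16.74] F 1.58 [ 0.6   1.51 -0.48]
[38.  16.1] [37.96 16.04] F 1.65 [ 0.11  1.65 -0.76]
[38.  15.4] [38.   15.36] F 1.41 [ 0.05  1.42 -0.37]
[38.  14.7] [38.   14.65] F 1.61 [ 0.4   1.57 -0.34]
[38. 14.] [37.99 13.97] F 1.18 [ 0.34  1.15 -0.47]
[38.  13.3] [37.98 13.23] F 1.33 [ 0.36  1.29 -0.65]
[38.  12.6] [38.01 12.54] F 1.98 [ 0.13  1.98 -0.44]
[38.  11.9] [38.   11.84] F 2.01 [ 0.25  2.   -0.74]
[38.  11.2] [37.88 11.61] F 5.07 [-0.14  5.13 -0.38]
[38.  10.5] [37.73 11.48] F 8.86 [-0.67  9.02 -0.06]
[38.   9.8] [37.55 11.32] F 13.19 [-1.00e-02  1.33e+01  1.01e+00]
(np.int64(862), ((0.1210784912109375, -90.91661834716797), (218.50192260742188, 160.1830596923828), 81.12933349609375)) 36.3583
```

```bash
python3 - <<'E'
from h import *
c=load("w3"); d=c["d"];K=c["camera_matrix"]; v,u=np.indices(d.shape)
W=((np.stack([(u-K[0,2])/K[0,0]*d,(v-K[1,2])/K[1,1]*d,d],-1)-c["t"])@c["R"])[d>0]
P=np.c_[(W[:,:2]-O)@ca*1000,(W[:,:2]-O)@sa*1000,W[:,2]*1000]
r=(abs(P[:,2]-30.2)<1.6)
for a,b in((0,30),(30,60),(60,90)):
    q=P[r&(P[:,0]>a)&(P[:,0]<b)&(abs(P[:,1])<30)]; print("end edge y",a,len(q),np.percentile(q[:,1],[2,50,98]) if len(q)>5 else "")
for a,b in((-190,-160),(-100,-70),(-70,-40),(-40,-10)):
    q=P[r&(P[:,1]>a)&(P[:,1]<b)&(P[:,0]<-20)&(P[:,0]>-48)]; print("near edge x",a,len(q),np.percentile(q[:,0],[2,50,98]) if len(q)>5 else "")
p=cv2.imread("pics/w3.png"); cv2.imwrite("pics/w3b.png",cv2.resize(p,(800,500)))
E
```

```text
end edge y 0 61 [2.9089424  4.07327238 5.19803393]
end edge y 30 73 [2.25200975 3.48160426 4.6546526 ]
end edge y 60 78 [2.66683863 3.82423121 5.00194986]
near edge x -190 63 [-35.60596737 -34.27680641 -32.7912579 ]
near edge x -100 72 [-35.83096254 -34.17069371 -32.75488955]
near edge x -70 51 [-35.61623145 -33.76898043 -32.72518315]
near edge x -40 41 [-34.49209163 -33.34309015 -30.47697836]
```

View pics/w3b.png

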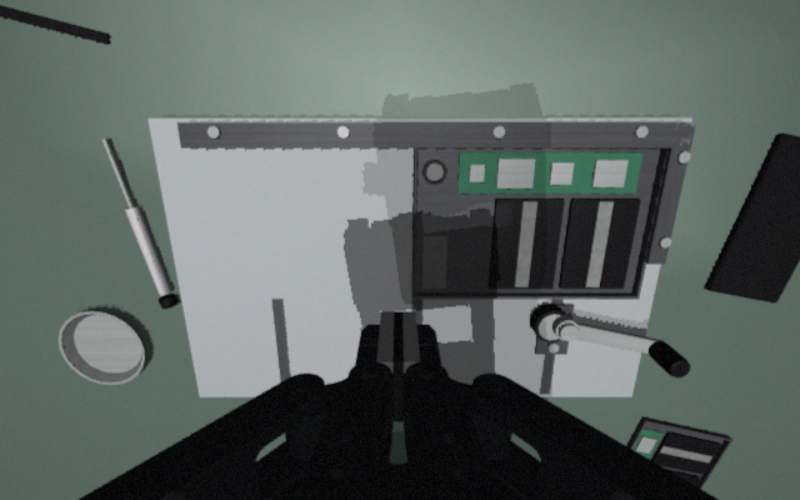

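The chassis is home: the near edge is at x −35.6 and the end edge at y 5.0. The clamp is untouched, with the knob near (668,357). Now I'll swing the lever, pushing its knob with the closed fingers.

```bash
cat > clamp.py <<'E'
from h import *
piv=np.array([-60,-128.])
def pose(th,off,z=.056):
    l=np.array([-np.sin(th),-np.cos(th)]); t=np.array([-np.cos(th),np.sin(th)])
    q=piv+85*l-off*t
    return J(*q,z),down(YAW+np.pi/2-th)
def ft(th,f0,n=6):
    f=force(n)-f0; return -(f[:2]@(-np.cos(th)*ca+np.sin(th)*sa)),f
E
python3 - <<'E'
from clamp import *
p,R=pose(.178,25); 
for th in(.178,.8,1.5): print(manip.inverse_kinematics(pose(th,16)[0],pose(th,16)[1]).round(2))
manip.move_ptp(np.r_[p[:2],.12],R); manip.move_l(p,max_speed=.12); manip.dwell(.15); f0=force(8)
OFF=15.7; th=.178; manip.move_l(*pose(th,OFF+1),max_speed=.06); print("t",manip.current_time(),ft(th,f0))
for th in(.3,.42,.54): manip.move_l(*pose(th,OFF),max_speed=.06); print(th,ft(th,f0,4))
step=.03
while th<1.6:
    th+=step; manip.move_l(*pose(th,OFF),max_speed=.04)
    r,f=ft(th,f0,5); print(round(th,3),r.round(2),f.round(2),manip.current_time())
    if r>2.0: r,f=ft(th,f0,10); print("  avg",r.round(2))
    if r>2.7: break
    if r>1.5: step=.01
    if manip.current_time()>58: break
E
```

```text
[-0.48  0.55  1.87 -0.    0.73 -0.18]
[-0.49  0.48  2.   -0.    0.66  0.44]
[-0.41  0.42  2.11 -0.    0.61  1.22]
t 39.1583 (np.float64(0.06635039863232978), array([-0.00028918, -0.22088815, -0.27604134]))
0.3 (np.float64(-0.1239725582583508), array([-0.17466672, -0.0840358 , -0.09500473]))
0.42 (np.float64(-0.0931482877463937), array([-0.0787896 ,  0.04970515, -0.45347028]))
0.54 (np.float64(0.0916556243126886), array([-0.02941536, -0.18514679, -0.34537194]))
0.57 0.29 [ 0.37 -0.01 -0.  ] 40.5917
0.6 0.13 [ 0.21  0.04 -0.69] 40.8833
0.63 0.06 [-0.21 -0.31 -0.23] 41.175
0.66 0.04 [ 0.17  0.11 -0.38] 41.4667
0.69 0.26 [ 0.24 -0.14 -0.27] 41.7583
0.72 0.34 [ 0.23 -0.25 -0.33] 42.05
0.75 -0.14 [-0.14  0.06 -0.41] 42.3417
0.78 0.21 [-0.04 -0.3  -0.62] 42.6333
0.81 0.34 [ 0.19 -0.28 -0.14] 42.925
0.84 -0.46 [-0.27  0.37 -0.35] 43.2167
0.87 0.33 [ 0.14 -0.3  -0.56] 43.5083
0.9 -0.25 [-0.14  0.2  -0.17] 43.8
0.93 -0.11 [ 0.14  0.21 -0.79] 44.0917
0.96 -0.04 [-0.13 -0.02 -0.67] 44.3833
0.99 -0.16 [-0.02  0.17 -0.31] 44.675
1.02 0.59 [ 0.76 -0.31 -0.68] 44.9667
1.05 0.47 [ 0.48 -0.31 -0.63] 45.2583
1.08 0.63 [ 0.52 -0.47 -0.52] 45.55
1.11 1.82 [ 1.56 -1.39 -1.07] 45.8417
1.12 3.73 [ 1.97 -3.27 -0.96] 46.1333
  avg 3.95
```

The push rose steeply at about 1.11 rad and now reads about 3.9 N, which is a firm bite. I'll back off and check.

```bash
python3 - <<'E'
from clamp import *
manip.move_l(*pose(1.12,30),max_speed=.08); p,R=pose(1.12,30); manip.move_l(np.r_[p[:2],.16],max_speed=.2)
manip.move_ptp(J(-10,-60,.26),down(YAW))
P=cloud(save="w4"); print(manip.current_time())
k=P[(P[:,2]>72)&(P[:,2]<84)&(P[:,0]<-40)&(abs(P[:,1]+130)<110)&(P[:,0]>-170)]; print("knob",len(k),np.median(k,0) if len(k) else "")
r=abs(P[:,2]-30.2)<1.6
for a,b in((0,30),(30,60),(60,90)):
    q=P[r&(P[:,0]>a)&(P[:,0]<b)&(abs(P[:,1])<30)]; print("end y",len(q),np.percentile(q[:,1],[2,98]) if len(q)>5 else "")
for a,b in((-195,-165),(-100,-70),(-70,-40),(-40,-10)):
    q=P[r&(P[:,1]>a)&(P[:,1]<b)&(P[:,0]<-20)&(P[:,0]>-48)]; print("near x",len(q),np.percentile(q[:,0],[2,98]) if len(q)>5 else "")
cv2.imwrite("pics/w4b.png",cv2.resize(cv2.imread("pics/w4.png"),(800,500)))
E
```

```text
48.075
knob 189 [-134.73439173 -157.74563366   78.55189792]
end y 65 [-17.74519448   4.80370566]
end y 72 [2.0191721  4.90172055]
end y 70 [2.06045521 5.04378686]
near x 47 [-34.01547451 -32.38532607]
near x 43 [-34.22246009 -32.21596619]
near x 45 [-34.26665883 -32.57446123]
near x 52 [-34.28932658 -24.62818299]
```

View pics/w4b.png

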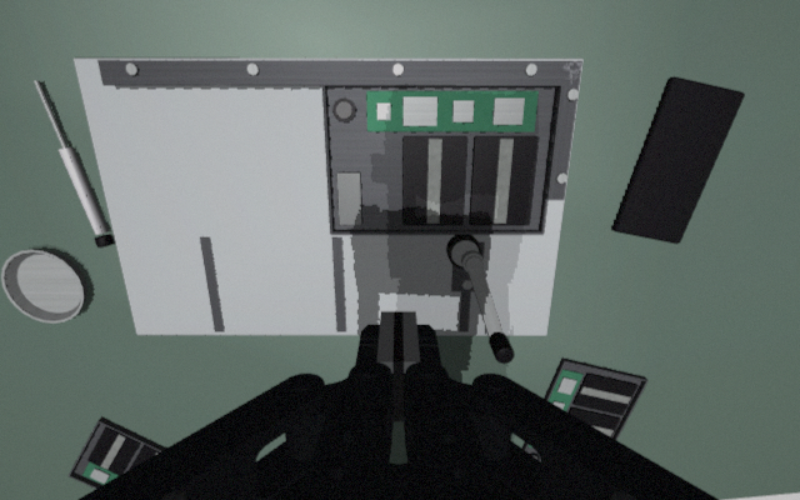

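The lever is turned to about 1.15 rad and the tyre is on the chassis edge at (460,238). The chassis sits square and flush on both keepers, the bystanders haven't moved, and the arm is clear.

```bash
python3 -c "
from bench import manip
print(manip.sign_off(),manip.current_time())"
```

```text
the job is handed in; nothing more can be done
the job is handed in; nothing more can be done
```

I handed the job in at about 48 s of the 70 s allowed: the chassis is home and square in the corner, the cam was closed to about 3.9 N at the knob, and the phone, dish and screwdriver looked untouched; no verdict came back.

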